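Blank reading: reset the lamp stop and hold the glass cell in the light

TASK

Get the light meter ready for a blank reading: press the lamp's mushroom stop button fully down, let it spring back up, then turn its cap clockwise (seen from above) as far as it goes to reset it, and let go of it. After that, lift the glass cell out of its stand gripping it by its two frosted faces, the fingers never touching the clear faces. Finish while still holding it, upright and still, in the gap midway between the meter's two heads with its clear faces square to the light and its middle on the light path, touching nothing but the fingers; leave everything else where it stands.

Things in the scene. Friction and masses are not known exactly. Their poses are not given: they have to be found in the camera images.
- meter: light meter, fixed: aluminium base plate 100 x 230 x 20 mm (x, y, z; origin under its centre), with a grey head (80 x 55 mm, top 105 mm above the table) at its +y and -y ends. From each a dark tube, 38 mm wide, points at the other; the tube faces are 80 mm apart (y = -40 and 40 mm), the gap open above and to both x sides. The light path runs along the meter's y axis, 85 mm above the table
- meter_beam (a point): point on the light path midway between the two tube faces, 85 mm above the table, straight above the meter's origin
- stop_box: lamp stop, fixed to the table: grey box 70 x 70 x 50 mm with a steel collar (32 mm diameter, 6 mm high) on top and above it the black mushroom cap. Origin: centre of the box's underside; the mushroom stands on its centre line. It may stand to the left or the right of the meter, the cell's stand on the other side
- stop_top (a point): centre of the top of the mushroom cap, 88 mm above the table when up. The cap is a round black disc 40 mm in diameter and 18 mm thick with a low grey rib (look only) across its top; below it are 14 mm of free air (when up) with only an 18 mm stem in it, down to the collar at 56 mm
- stop_push (a joint): how far the mushroom is pressed down (m): 0 is up, 0.006 is fully down. A spring pushes it back up (about 2 N to start it, 5 N fully down); it does not latch
- stop_turn (a joint): turn of the mushroom cap (rad), growing clockwise seen from above; it starts between 0 and 0.3 and meets a stop at 1.0. It stays where it is left (friction about 0.03 N m)
- stand: dark grey plastic block 80 x 70 x 32 mm (x, y, z), fixed to the table, with one rectangular recess 12 mm deep in the middle of its top, in which the cell stands with 1.5 mm of play on each side; the recess floor is 20 mm above the table. Origin: centre of its underside
- cell: loose glass cell, empty, 26 x 20 x 64 mm (x, y, z), about 70 g, white top piece, upright in the stand, axes nearly parallel to the stand's. Frosted (opaque whitish) faces to its own +x and -x, 26 mm apart; clear (see-through) faces to its +y and -y, 20 mm apart; light passes along y. Half a turn about z makes no difference. Origin: centre of its underside, 20 mm above the table at the start
- cell_center (a point): middle of the cell, 32 mm above its underside
- cell_frosted: the two frosted faces of the cell, each 20 mm wide and 54 mm tall (4 to 58 mm above its underside), part of the cell; the same origin and axes as the cell
- cell_clear: the two clear faces of the cell, part of the cell, not to be touched by the fingers; the same origin and axes as the cell
- canister_a: bystander: white plastic canister with a lid, 62 mm across, 75 mm tall; origin at the centre of its underside
- canister_b: bystander: white plastic canister with a lid, 62 mm across, 75 mm tall; origin at the centre of its underside
- canister_c: bystander: white plastic canister with a lid, 62 mm across, 75 mm tall; origin at the centre of its underside
- spoon_rest: bystander: white ceramic dish 90 mm across, 16 mm tall, with a flat handle reaching 107 mm from the middle to its own -x; origin at the centre of the dish's underside
- funnel: bystander: glass funnel standing mouth down, 80 mm across, 85 mm tall; origin at the centre of its mouth on the table
- loader: bystander: grey film loader, 85 x 130 mm and 97 mm tall, with a small winding lever on its -y end that reaches 98 mm from the middle; origin at the centre of its underside

How it is judged:
By the outcome, as a careful person would: the job done as asked, in the order asked, and still so for the second after the job is handed in, while the arm keeps its last pose, push and grip.
It also fails if it takes over 72 s, if anything falls off the work surface, if the arm or the gripper's body presses on something with over 40 N, if the wrist force passes 120 N, or if a joint passes its speed limit or range.

ROBOT

A 6-joint arm with a two-finger parallel gripper is mounted at the origin on the work surface. World frame = base frame: x ahead of the robot, y to its left, z up, the work surface at z = 0. Lengths are in m, angles in rad, forces in N, time in s.
With the tool pointing down it reaches from about 0.25 to 0.775 m from the base axis. Payload 4 kg.
Tool frame: the origin (TCP) lies at the very end of the fingers, on their centre line; the grasp point (between the pads) lies 19 mm behind it (robot.pinch_z is the distance from the TCP to the grasp point, in m); z points along the fingers, y is the line along which they close (so a half turn about z gives the same grasp; the last joint's range is limited). The gripper opens to 94 mm and grips with 3 to 60 N. Pads are 16 mm wide; open, the fingers measure 119 mm over their backs; the gripper's body (75 mm by 177 mm) begins 78 mm behind the grasp point.
Start: joints at [1.007, 0.087, 1.371, -0, 1.684, -0.103], TCP at [0.245, 0.493, 0.206] pointing down, gripper open.
Joint ranges: [-3.1, 3.1], [-0.76, 2.03], [0.27, 2.55], [-1.08, 4.22], [0.17, 2.65], [-2.57, 2.57]. Speed limits (rad/s): [2.79, 2.79, 3.14, 3.14, 3.14, 3.14].

INTERFACE

Orientations are given as [roll, pitch, yaw] about the fixed x, y, z axes, in that order (R = Rz(yaw) Ry(pitch) Rx(roll)).
In Python, from bench import robot gives the robot as it stands.
- The arm moves only by the tool arm_command, never from a script. Its argument "targets" is one flat list of numbers, 7 for each row, row after row: the turn, a rotation vector about the tool's x, y, z in degrees, then the shift along the tool's x, y, z in mm, then the closure, from -1 (fully open) to 1 (shut). In form: [ax, ay, az, x, y, z, hand, ax, ay, az, x, y, z, hand, ...]. A call has 1 to 20 rows; each row is the pose to reach, as a shift and turn from the pose commanded when the call began, along the tool's axes at that moment; what a row does not reach only later rows make up. A row lasts 1/10 s, in which the tool goes at most 50 mm and 8.59 degrees, less where a joint would pass 70% of its speed; a pose out of reach is approached as far as the arm can. A call with a gripper value outside its range is refused whole. The fingers move at their own pace and stop on an object; the grip force is fixed at half the most. Time passes only in rows, so rows that repeat a pose let the fingers close. It gives the time, the measured TCP pose, the force, the opening and the grip force at its end, in the units of the state.
- robot.get_obs(): the state, without advancing time (a new reading comes with each control period).
- robot.snapshot(name): name is "side" or "top"; returns a dict with "color" (400x640x3 uint8, red, green, blue), "range_z" (400x640 float32, m along the optical axis (not along the pixel's ray), 0 where there is no reading), "fx", "fy", "cx", "cy" (pixels), "dist_coeffs" ([k1, k2, p1, p2, k3] as OpenCV has them; the pictures are not rectified), "T" (4x4, takes a point from camera to world coordinates). Camera axes: x right, y down, z forward; pixel columns grow to the right and rows downward; lengths in m; the calibration is good to about 2 mm. A picture is of the moment at which its call begins.
- robot.close_job(): hands the job in; it is judged then, once.
The state is a dict: "time": time; "joint_positions": joint angles; "qvel": joint speeds; "joint_torque": joint torques, N m; "tool_pos": TCP position; "ee_rot": TCP orientation; "wrist_force": force on the tool from outside, world axes, zero at the start; "wrist_torque": the same for the moment, N m; "width": finger opening in m; "finger_force": force on a finger pad.
Only numpy, scipy, OpenCV 4.12 (cv2) and the standard library are available. Lean on these libraries where they do the work, as an engineer would, in place of code of your own. Each camera call takes 0.05 s, during which the arm holds its last target. There are 200 camera calls.

## Working session

There is one attempt and no reset: what is moved stays moved. The work goes in short steps, Python scripts to look and compute and a tool call to move; the robot and the scene stay as the last step left them, time stands still between calls to the robot, and variables do not carry over. Pictures are saved under pics/ and viewed, at most 10 in all, crops included, and the job is handed in when it is done.

Besides the shell and the picture viewer there is one more tool, called after "Request:" as a command line: name --argument value ..., lists and objects as JSON in quotes. arm_command: Moves the arm, as the interface text tells. Its arguments: {"type":"object","properties":{"targets":{"type":"array"}},"required":["targets"]}

```bash
mkdir -p pics; ls; cat > h.py <<'E'
import numpy as np, cv2, pickle
from bench import robot
def snap(n,f):
    s=robot.snapshot(n); pickle.dump(s,open(f'{f}.pkl','wb')); cv2.imwrite(f'pics/{f}.png',s['color'][:,:,::-1]); return s
def load(f): return pickle.load(open(f'{f}.pkl','rb'))
def K(s): return np.array([[s['fx'],0,s['cx']],[0,s['fy'],s['cy']],[0,0,1.]])
def ray(s,uv):
    p=cv2.undistortPoints(np.array(uv,float).reshape(-1,1,2),K(s),np.array(s['dist_coeffs'],float))[:,0]
    T=np.array(s['T']); d=np.c_[p,np.ones(len(p))]@T[:3,:3].T; return T[:3,3],d
def plane(s,uv,z):
    o,d=ray(s,uv); return o+d*((z-o[2])/d[:,2])[:,None]
def cloud(s):
    v,u=np.mgrid[:400,:640]; o,d=ray(s,np.stack([u,v],-1).reshape(-1,2))
    return (o+d*s['range_z'].reshape(-1,1)).reshape(400,640,3)
E
python3 - <<'E'
from h import *
for n in('top','side'):
    s=snap(n,n+'0'); print(n,np.array(s['T']).round(3).tolist(),s['fx'],s['dist_coeffs'])
o=robot.get_obs();print(o)
E
```

```text
pics
top [[0.001, -0.983, 0.182, 0.382], [-0.999, 0.005, 0.034, -0.013], [-0.034, -0.182, -0.983, 1.188], [0.0, 0.0, 0.0, 1.0]] 434.81241009301783 [-0.08478614  0.          0.          0.          0.        ]
side [[0.841, -0.315, 0.44, 0.002], [-0.541, -0.517, 0.664, -0.847], [0.018, -0.796, -0.605, 0.877], [0.0, 0.0, 0.0, 1.0]] 465.95887813940044 [-0.00525349  0.          0.          0.          0.        ]
{'time': 0.1, 'joint_positions': array([ 1.00691814e+00,  8.78996788e-02,  1.37206082e+00,  1.91101157e-05,
        1.68360742e+00, -1.03091751e-01]), 'qvel': array([ 0.0015464 , -0.00204329, -0.00505153, -0.00064989,  0.00016579,
        0.0003218 ]), 'joint_torque': array([ 2.07082951e-03, -3.41250265e+01, -3.03302765e+01,  7.19601614e-02,
        3.03745118e-02, -1.02672509e-04]), 'tool_pos': array([0.24429429, 0.49223046, 0.20443253]), 'ee_rot': array([-3.13962983e+00, -2.22165178e-04,  2.68080814e+00]), 'wrist_force': array([ 0.09550973,  0.12414452, -0.07602697]), 'wrist_torque': array([0.00632251, 0.01399217, 0.00068088]), 'finger_force': 0.0, 'width': 0.09374162170800802}
```

View pics/top0.png

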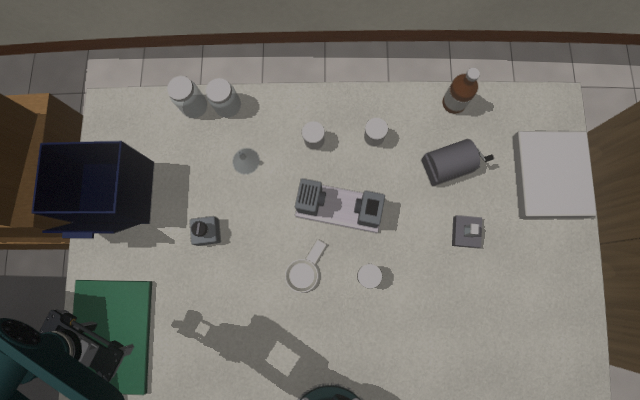

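View pics/side0.png

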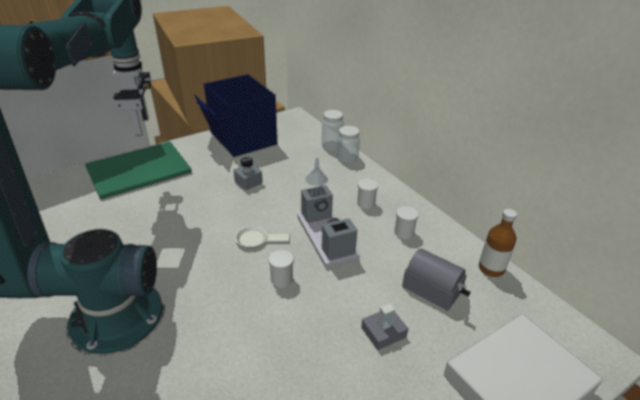

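The top view shows the stop box at (205,231), the meter at (340,206) and the stand with the cell at (468,232). The canisters are at (314,135), (376,131) and (370,276), and the spoon rest is at (302,276). In the side view, the stop is at (248,172), the meter at (328,225) and the stand at (385,325).

```bash
python3 - <<'E'
from h import *
im={}
def comp(P,box,zlo,zhi):
    u0,u1,v0,v1=box; m=np.zeros(P.shape[:2],bool); m[v0:v1,u0:u1]=True
    return m&(P[...,2]>zlo)&(P[...,2]<zhi)
boxes={'top':{'stop':(180,230,205,255),'meter':(285,395,170,240),'stand':(445,495,208,255)},
'side':{'stop':(228,270,150,195),'meter':(290,365,175,270),'stand':(355,415,295,355)}}
zs={'stop':[(.04,.058),(.075,.1)],'meter':[(.01,.03),(.095,.115)],'stand':[(.022,.042),(.06,.1)]}
for n in boxes:
    s=load(n+'0');P=cloud(s)
    print(n,'table z',np.median(P[300:340,200:280,2] if n=='top' else P[280:330,180:250,2]))
    for k,b in boxes[n].items():
        for lo,hi in zs[k]:
            m=comp(P,b,lo,hi); 
            if m.sum()<5: print(n,k,lo,m.sum());continue
            Q=P[m]; r=cv2.minAreaRect((Q[:,:2]*1000).astype(np.float32))
            print(n,k,lo,m.sum(),'z',np.median(Q[:,2]).round(4),'mean',Q.mean(0).round(4),'rect',np.round(r[0],1),np.round(r[1],1),round(r[2],1))
a=cv2.imread('pics/top0.png');b=cv2.imread('pics/side0.png')
f=lambda i,u0,u1,v0,v1:cv2.resize(i[v0:v1,u0:u1],(400,300),interpolation=cv2.INTER_CUBIC)
cv2.imwrite('pics/crop.png',np.vstack([np.hstack([f(a,175,239,208,256),f(a,436,500,208,256)]),np.hstack([f(b,216,280,150,198),f(b,350,422,294,348)])]))
E
```

```text
top table z -0.00037126035394818846
top stop 0.04 490 z 0.0489 mean [0.5036 0.3339 0.0488] rect [506.  340.1] [70.4 72.8] 7.6
top stop 0.075 200 z 0.0875 mean [0.5055 0.3387 0.0871] rect [505.3 339.5] [38.3 40. ] 1.5
top meter 0.01 1546 z 0.0197 mean [ 0.5665 -0.0232  0.0197] rect [574. -25.] [229.4 100.7] 78.4
top meter 0.095 1493 z 0.1044 mean [ 0.5728 -0.0255  0.1042] rect [574.1 -24.9] [220.6  80.7] 78.5
top stand 0.022 685 z 0.0316 mean [ 0.5017 -0.3652  0.0314] rect [ 502.4 -368.9] [71.9 81.4] 84.3
top stand 0.06 108 z 0.0825 mean [ 0.5021 -0.3667  0.0798] rect [ 502.3 -368.7] [20.6 25.9] 82.8
side table z 0.0011371587762641355
side stop 0.04 277 z 0.0506 mean [0.502  0.3293 0.0497] rect [507.7 340.6] [73.4 76.1] 5.3
side stop 0.075 108 z 0.0878 mean [0.5049 0.3365 0.0867] rect [505.6 340.3] [40.3 38.2] 28.8
side meter 0.01 1014 z 0.0209 mean [ 0.5776 -0.0037  0.0204] rect [632.3  39.9] [422.2 197.7] 51.2
side meter 0.095 985 z 0.1057 mean [ 0.5695 -0.0384  0.1049] rect [574.5 -24.3] [226.3  81.6] 78.3
side stand 0.022 808 z 0.0327 mean [ 0.4965 -0.3753  0.0322] rect [ 504.7 -367.2] [74.3 82.7] 84.9
side stand 0.06 197 z 0.0818 mean [ 0.5022 -0.3704  0.0779] rect [ 504.8 -367.5] [23.4 27.4] 82.3
```

View pics/crop.png

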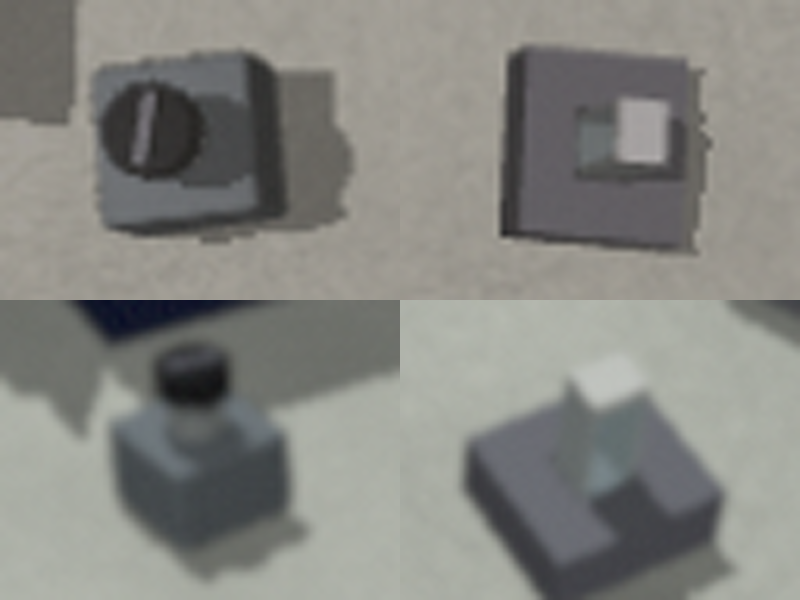

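The wall of the crop shows the clear face towards -y (greenish, lower right) and the frosted faces towards ±x, which matches the 26 mm side along x. The range-based positions agree between the two views to about 2 mm. Next I check the tall obstacles near the stop and work out the first move.

```bash
cat >> h.py <<'E'
from scipy.spatial.transform import Rotation as Ro
def go(x,y,z,yaw,base=None):
    "row (deg, mm) in tool axes from base (x,y,z,roll,pitch,yaw) to tool-down target, yaw deg"
    o=robot.get_obs(); p,e=(o['tool_pos'],o['ee_rot']) if base is None else (base[:3],base[3:])
    R=Ro.from_euler('xyz',e); W=Ro.from_euler('xyz',[np.pi,0,np.radians(yaw)])
    print('row',(R.inv()*W).as_rotvec(degrees=True).round(2),(R.inv().apply(np.array([x,y,z])-p)*1000).round(1))
E
python3 - <<'E'
from h import *
P=cloud(load('top0'));
for u0,u1,v0,v1 in[(30,160,130,245),(40,140,290,390)]:
    Q=P[v0:v1,u0:u1].reshape(-1,3);Q=Q[Q[:,2]>.1];print(Q.min(0),Q.max(0))
go(.5055,.340,.15,153.6); go(.5055,.340,.095,153.6)
E
```

```text
[ 0.38216256 -0.01270621  0.10005299] [0.70996549 0.73343085 1.18828361]
[ 0.17559288 -0.01270621  0.20337438] [0.38216256 0.57879374 1.18828361]
row [-0.11 -0.01 -0.  ] [-301.7  -20.1   54.4]
row [-0.11 -0.01 -0.  ] [-301.7  -20.   109.4]
```

```bash
python3 - <<'E'
from h import *
s=load('top0');P=cloud(s);ok=s['range_z']>0
m=ok&(P[...,2]>.05)&(P[...,2]<.5)
for u0,u1,v0,v1 in[(30,160,130,245)]:
    Q=P[v0:v1,u0:u1][m[v0:v1,u0:u1]];print(Q.min(0),Q.max(0)); Q=Q[Q[:,2]>.13]; print(Q[:,1].min(),Q[:,0].min())
E
```

```text
[0.47279368 0.50617257 0.05000035] [0.70996549 0.73343085 0.20470187]
0.5061725731301017 0.4727936750365966
```

Request:
arm_command --targets '[0, 0, 0, 0, 0, -20, 1, 0, 0, 0, -40, -3, 0, 1, 0, 0, 0, -80, -5, 0, 1, 0, 0, 0, -120, -8, 10, 1, 0, 0, 0, -160, -11, 20, 1, 0, 0, 0, -200, -13, 30, 1, 0, 0, 0, -240, -16, 40, 1, 0, 0, 0, -280, -19, 50, 1, 0, 0, 0, -302, -20, 54, 1, 0, 0, 0, -302, -20, 54, 1, 0, 0, 0, -302, -20, 54, 1, 0, 0, 0, -302, -20, 54, 1]'

```text
time: 1.3
tool_pos: [0.5053, 0.3413, 0.1518]
ee_rot: [3.141, -0.0, 2.682]
wrist_force: [-0.2, 0.2, 0.1]
width: 0.0021
finger_force: 0.0
```

Request:
arm_command --targets '[0, 0, 0, -1, -1, 30, 1, 0, 0, 0, -1, -1, 50, 1, 0, 0, 0, -1, -1, 58, 1, 0, 0, 0, -1, -1, 60, 1, 0, 0, 0, -1, -1, 62, 1, 0, 0, 0, -1, -1, 64, 1, 0, 0, 0, -1, -1, 66, 1, 0, 0, 0, -1, -1, 68, 1, 0, 0, 0, -1, -1, 68, 1, 0, 0, 0, -1, -1, 68, 1]'

```text
time: 2.3
tool_pos: [0.5073, 0.3397, 0.0845]
ee_rot: [3.139, 0.001, 2.681]
wrist_force: [0.0, 1.4, 3.5]
width: 0.0002
finger_force: 1.7
```

Request:
arm_command --targets '[0, 0, 0, 0, 0, 1, 1, 0, 0, 0, 0, 0, 2, 1, 0, 0, 0, 0, 0, 3, 1, 0, 0, 0, 0, 0, 4, 1, 0, 0, 0, 0, 0, 4.5, 1, 0, 0, 0, 0, 0, 4.5, 1, 0, 0, 0, 0, 0, 4.5, 1]'

```text
time: 3.0
tool_pos: [0.5074, 0.3397, 0.0821]
ee_rot: [3.139, 0.002, 2.681]
wrist_force: [-1.9, -0.1, 13.1]
width: 0.0002
finger_force: 6.1
```

Request:
arm_command --targets '[0, 0, 0, 0, 0, 1, 1, 0, 0, 0, 0, 0, 1, 1, 0, 0, 0, 0, 0, 1, 1, 0, 0, 0, 0, 0, -5, 1, 0, 0, 0, 0, 0, -15, 1, 0, 0, 0, 0, 0, -40, 0, 0, 0, 0, 0, 0, -68, -0.3, 0, 0, 0, 0, 0, -68, -0.3, 0, 0, 0, 0, 0, -68, -0.3, 0, 0, 0, 0, 0, -68, -0.3, 0, 0, 0, 0, 0, -68, -0.3]'

```text
time: 4.1
tool_pos: [0.5056, 0.3384, 0.1446]
ee_rot: [-3.138, -0.002, 2.681]
wrist_force: [0.3, -0.3, 0.1]
width: 0.0454
finger_force: 0.0
```

```bash
python3 - <<'E'
from h import *
s=snap('side','side1');t=snap('top','top1')
for s in(s,t):
    P=cloud(s);ok=s['range_z']>0
    m=ok&(np.hypot(P[...,0]-.5055,P[...,1]-.34)<.024)&(P[...,2]>.065)&(P[...,2]<.1)
    Q=P[m]; print(m.sum(), Q.mean(0) if len(Q) else 0, np.percentile(Q[:,2],90) if len(Q) else 0)
print(robot.get_obs()['width'])
go(.5053,.340,.150,153.6);go(.5053,.340,.063,153.6)
E
```

```text
120 [0.50466101 0.33518915 0.08531451] 0.09106328198665012
0 0 0
0.052805600262177406
row [-0.14 -0.09 -0.  ] [ 1.2  0.9 -4.7]
row [-0.14 -0.09 -0.  ] [ 1.   1.1 82.3]
```

Request:
arm_command --targets '[0, 0, 0, 1, 1, 0, -0.5, 0, 0, 0, 1, 1, 10, -0.5, 0, 0, 0, 1, 1, 30, -0.5, 0, 0, 0, 1, 1, 50, -0.5, 0, 0, 0, 1, 1, 70, -0.5, 0, 0, 0, 1, 1, 81, -0.5, 0, 0, 0, 1, 1, 81, -0.5, 0, 0, 0, 1, 1, 81, -0.5, 0, 0, 0, 1, 1, 81, -0.5]'

```text
time: 5.1
tool_pos: [0.507, 0.3409, 0.0674]
ee_rot: [3.139, 0.001, 2.681]
wrist_force: [-0.2, -0.0, -0.5]
width: 0.0706
finger_force: 0.0
```

Request:
arm_command --targets '[0, 0, 0, 1, -1, 3, -0.5, 0, 0, 0, 1, -1, 5, -0.5, 0, 0, 0, 1, -1, 5, -0.3, 0, 0, 0, 1, -1, 5, 0, 0, 0, 0, 1, -1, 5, 0.3, 0, 0, 0, 1, -1, 5, 0.6, 0, 0, 0, 1, -1, 5, 1, 0, 0, 0, 1, -1, 5, 1, 0, 0, 0, 1, -1, 5, 1]'

```text
time: 6.0
tool_pos: [0.5052, 0.3407, 0.0612]
ee_rot: [3.14, 0.0, 2.681]
wrist_force: [1.2, 2.7, -1.5]
width: 0.0394
finger_force: 30.0
```

Request:
arm_command --targets '[0, 0, 4, 0, 0, 0, 1, 0, 0, 8, 0, 0, 0, 1, 0, 0, 12, 0, 0, 0, 1, 0, 0, 16, 0, 0, 0, 1, 0, 0, 20, 0, 0, 0, 1, 0, 0, 24, 0, 0, 0, 1, 0, 0, 28, 0, 0, 0, 1, 0, 0, 32, 0, 0, 0, 1, 0, 0, 36, 0, 0, 0, 1, 0, 0, 40, 0, 0, 0, 1, 0, 0, 44, 0, 0, 0, 1, 0, 0, 46, 0, 0, 0, 1, 0, 0, 48, 0, 0, 0, 1, 0, 0, 48, 0, 0, 0, 1]'

```text
time: 7.4
tool_pos: [0.506, 0.3419, 0.0612]
ee_rot: [3.138, -0.003, 1.845]
wrist_force: [3.4, 5.4, -2.8]
width: 0.0398
finger_force: 30.0
```

```bash
python3 -c "
from h import *
o=robot.get_obs();print(o['wrist_torque'],o['wrist_force'],np.degrees(o['ee_rot'][2]),o['joint_positions'][5])"
```

```text
[ 1.02330731 -0.54301105  0.60951096] [ 3.41471057  5.35129862 -2.80789574] 105.70013718338271 0.22610507923041182
```

Request:
arm_command --targets '[0, 0, 2, 0, 0, 0, 1, 0, 0, 4, 0, 0, 0, 1, 0, 0, 4, 0, 0, 0, 1]'

```text
time: 7.7
tool_pos: [0.5062, 0.342, 0.0613]
ee_rot: [3.137, -0.003, 1.775]
wrist_force: [4.0, 6.9, -2.9]
width: 0.0397
finger_force: 30.0
```

```bash
python3 -c "
from h import *
o=robot.get_obs();print(o['wrist_torque'],o['wrist_force'],np.degrees(o['ee_rot'][2]),o['joint_positions'][5])"
```

```text
[ 0.97625444 -0.71279446  0.49541645] [ 3.99927479  6.89659946 -2.88305366] 101.68639798188848 0.29618739451601384
```

Request:
arm_command --targets '[0, 0, 0, 0, 0, 0, 0.3, 0, 0, 0, 0, 0, 0, -0.3, 0, 0, 0, 0, 0, 0, -0.6, 0, 0, 0, 0, 0, 0, -0.6, 0, 0, 0, 0, 0, -15, -0.6, 0, 0, 0, 0, 0, -45, -0.6, 0, 0, 0, 0, 0, -90, -0.6, 0, 0, 0, 0, 0, -140, -0.6, 0, 0, 0, 0, 0, -140, -0.6, 0, 0, 0, 0, 0, -140, -0.6]'

```text
time: 8.7
tool_pos: [0.5058, 0.3404, 0.2046]
ee_rot: [3.136, -0.002, 1.773]
wrist_force: [0.3, 0.1, -0.4]
width: 0.0749
finger_force: 0.0
```

```bash
python3 - <<'E'
from h import *
go(.5035,-.368,.200,82.7)
E
```

```text
row [ 0.3  -0.15 18.89] [-693.5 -144.6    2.7]
```

Request:
arm_command --targets '[0, 0, 1, -20, -4, 0, -0.6, 0, 0, 2, -60, -12, 0, -0.6, 0, 0, 3, -100, -21, 0, -0.6, 0, 0, 4, -140, -29, 0, -0.6, 0, 0, 5, -180, -37, 0, -0.6, 0, 0, 6, -220, -46, 0, -0.6, 0, 0, 7, -260, -54, 0, -0.6, 0, 0, 8, -300, -62, 0, -0.6, 0, 0, 9, -340, -71, 0, -0.6, 0, 0, 10, -380, -79, 0, -0.6, 0, 0, 11, -420, -87, 0, -0.6, 0, 0, 12, -460, -96, 0, -0.6, 0, 0, 13, -500, -104, 0, -0.6, 0, 0, 14, -540, -112, 0, -0.6, 0, 0, 15, -580, -121, 0, -0.6, 0, 0, 16, -620, -129, 0, -0.6, 0, 0, 17, -655, -137, 0, -0.6, 0, 0, 18, -680, -142, 0, -0.6, 0, 0, 18.9, -693, -145, 0, -0.6, 0, 0, 18.9, -693, -145, 0, -0.6]'

```text
time: 10.7
tool_pos: [0.5012, -0.3688, 0.199]
ee_rot: [-3.139, -0.002, 1.441]
wrist_force: [-0.2, 0.5, 0.4]
width: 0.075
finger_force: 0.0
```

```bash
python3 - <<'E'
from h import *
s=snap('side','side2');t=snap('top','top2')
P=cloud(t);u0,u1,v0,v1=180,230,205,255
g=P[v0:v1,u0:u1]; c=t['color'][v0:v1,u0:u1].max(2)
m=(g[...,2]>.08)&(np.hypot(g[...,0]-.5055,g[...,1]-.34)<.015)&(c>90)
r=cv2.minAreaRect((g[m][:,:2]*1000).astype(np.float32));print('rib now',m.sum(),np.round(r,1) if 0 else r)
P=cloud(load('top0'));g=P[v0:v1,u0:u1]; c=load('top0')['color'][v0:v1,u0:u1].max(2)
m=(g[...,2]>.08)&(np.hypot(g[...,0]-.5055,g[...,1]-.34)<.015)&(c>90)
print('rib before',m.sum(),cv2.minAreaRect((g[m][:,:2]*1000).astype(np.float32)))
a=cv2.imread('pics/top2.png');b=cv2.imread('pics/side2.png')
f=lambda i,u0,u1,v0,v1:cv2.resize(i[v0:v1,u0:u1],(400,300),interpolation=cv2.INTER_CUBIC)
cv2.imwrite('pics/crop2.png',np.hstack([f(a,175,239,208,256),f(b,320,480,234,354)]))
go(.5035,-.368,.100,82.7);go(.5035,-.368,.043,82.7)
E
```

```text
rib now 25 ((505.8182678222656, 340.92633056640625), (5.0574116706848145, 27.43434715270996), 42.7261848449707)
rib before 22 ((505.7000427246094, 342.20794677734375), (6.3548665046691895, 26.611074447631836), 79.9276351928711)
row [-0.08 -0.11  0.04] [ -1.1   1.8 100.1]
row [-0.08 -0.11  0.04] [ -1.2   1.9 157.1]
```

View pics/crop2.png

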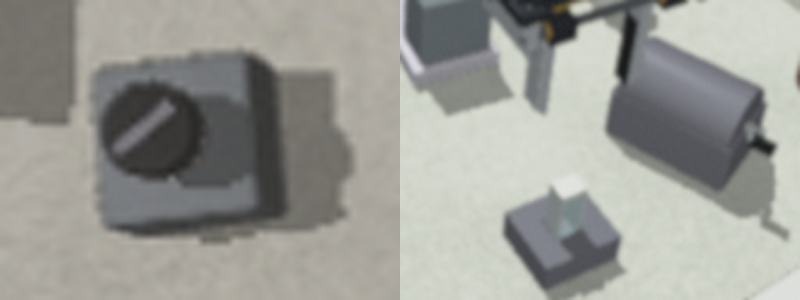

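The crop shows the cap's rib turned clockwise and the cell still upright in its stand. I'll measure the turn more finely by intensity moments.

```bash
python3 - <<'E'
from h import *
def ang(f):
    s=load(f); c=s['color'].astype(float).mean(2)
    # rectify cap top plane z=.088 to a 0.25 mm grid
    g=np.mgrid[-15:15.1:.25,-15:15.1:.25]/1000.; W=np.stack([.5057+g[0],.3405+g[1],np.full(g[0].shape,.0885)],-1).reshape(-1,3)
    T=np.linalg.inv(np.array(s['T'])); uv,_=cv2.projectPoints(W,cv2.Rodrigues(T[:3,:3])[0],T[:3,3],K(s),np.array(s['dist_coeffs'],float))
    uv=uv.reshape(*g[0].shape,2).astype(np.float32)
    I=cv2.remap(c.astype(np.float32),uv[...,0],uv[...,1],cv2.INTER_CUBIC)
    ok=np.hypot(g[0],g[1])<.014; w=np.where(ok,np.clip(I-np.percentile(I[ok],50)-15,0,None),0)
    M=cv2.moments(w.astype(np.float32)); 
    return np.degrees(.5*np.arctan2(2*M['mu11'],M['mu02']-M['mu20'])),w.max()
for f in('top0','top2','side0','side2'): print(f,ang(f))
E
```

```text
top0 (np.float64(-6.703922368384644), np.float32(50.68264))
top2 (np.float64(-49.434399495084456), np.float32(55.446213))
side0 (np.float64(0.0), np.float32(0.0))
side2 (np.float64(-0.7423249050398146), np.float32(11.670128))
```

The cap turned 42.7° (0.745 rad), and its final angle matches the stop given the box's 7° yaw, so the reset is complete. Next, down to the cell.

Request:
arm_command --targets '[0, 0, 0, -1, 2, 20, -0.6, 0, 0, 0, -1, 2, 50, -0.6, 0, 0, 0, -1, 2, 80, -0.6, 0, 0, 0, -1, 2, 100, -0.6, 0, 0, 0, -1, 2, 100, -0.6, 0, 0, 0, -1, 2, 100, -0.6, 0, 0, 0, -1, 2, 100, -0.6]'

```text
time: 11.5
tool_pos: [0.5051, -0.3693, 0.1033]
ee_rot: [3.139, 0.002, 1.444]
wrist_force: [-0.0, 0.5, 0.3]
width: 0.0751
finger_force: 0.0
```

```bash
python3 - <<'E'
from h import *
for i in range(2):
    o=robot.get_obs();print(o['time'],o['tool_pos'],o['ee_rot']);robot.snapshot('side')
s=snap('side','side3')
P=cloud(s); b=P[295:355,355:415].reshape(-1,3); q=b[(b[:,2]>.079)&(b[:,2]<.09)]
print('cell top pts',len(q),cv2.minAreaRect((q[:,:2]*1000).astype(np.float32)),np.median(q[:,2]))
go(.5035,-.368,.043,82.7)
E
```

```text
11.5 [ 0.50511171 -0.36928832  0.10329766] [3.13854091e+00 1.84168758e-03 1.44438612e+00]
11.55 [ 0.50511475 -0.36952358  0.10340777] [3.13826266e+00 2.02146288e-03 1.44410622e+00]
cell top pts 111 ((505.52069091796875, -367.50634765625), (22.529361724853516, 28.035541534423828), 79.77042388916016) 0.0848033495684829
row [0.16 0.1  0.02] [ 1.6 -1.7 59.9]
```

Request:
arm_command --targets '[0, 0, 0, 1.5, -1, 10, -0.6, 0, 0, 0, 1.5, -1, 30, -0.6, 0, 0, 0, 1.5, -1, 50, -0.6, 0, 0, 0, 1.5, -1, 59, -0.6, 0, 0, 0, 1.5, -1, 59, -0.6, 0, 0, 0, 1.5, -1, 59, -0.3, 0, 0, 0, 1.5, -1, 59, -0.3]'

```text
time: 12.35
tool_pos: [0.5039, -0.3683, 0.0434]
ee_rot: [3.139, 0.001, 1.443]
wrist_force: [-0.6, 0.9, -0.0]
width: 0.0632
finger_force: 0.0
```

```bash
python3 - <<'E'
from h import *
go(.504,-.368,.043,82.7); s=snap('side','side4')
b=cv2.imread('pics/side4.png'); cv2.imwrite('pics/crop4.png',cv2.resize(b[234:354,320,None] if 0 else b[254:354,330:450],(720,600),interpolation=cv2.INTER_CUBIC))
E
```

```text
row [ 0.12  0.07 -0.  ] [0.3 0.1 0.4]
```

View pics/crop4.png

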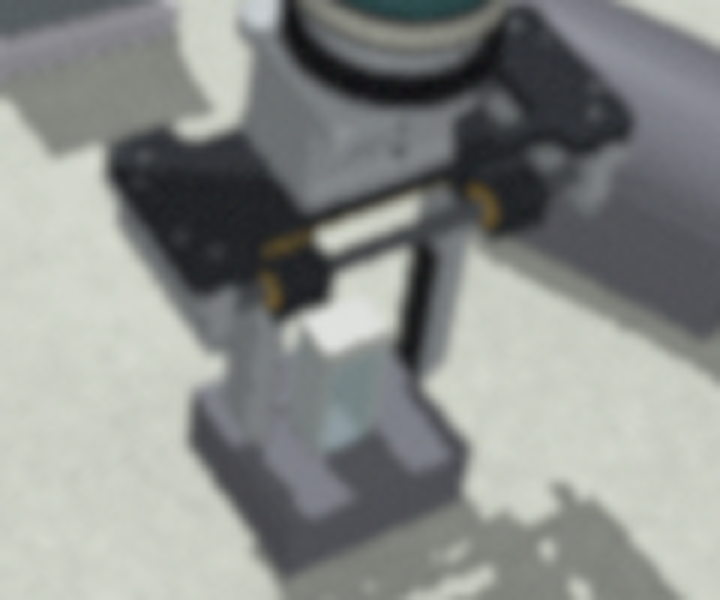

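The fingers stand on either side of the frosted faces, left (250,390) and right (430,320), with the cell between them at (345,380). Next I close.

Request:
arm_command --targets '[0, 0, 0, 0, 0, 0, 0, 0, 0, 0, 0, 0, 0, 0.2, 0, 0, 0, 0, 0, 0, 0.4, 0, 0, 0, 0, 0, 0, 0.6, 0, 0, 0, 0, 0, 0, 0.8, 0, 0, 0, 0, 0, 0, 1, 0, 0, 0, 0, 0, 0, 1, 0, 0, 0, 0, 0, 0, 1]'

```text
time: 13.2
tool_pos: [0.5033, -0.3677, 0.042]
ee_rot: [3.141, -0.0, 1.443]
wrist_force: [-0.3, 0.1, 0.6]
width: 0.0259
finger_force: 30.0
```

Request:
arm_command --targets '[0, 0, 0, 0, 0, -2, 1, 0, 0, 0, 0, 0, -6, 1, 0, 0, 0, 0, 0, -12, 1, 0, 0, 0, 0, 0, -20, 1, 0, 0, 0, 0, 0, -32, 1, 0, 0, 0, 0, 0, -50, 1, 0, 0, 0, 0, 0, -70, 1, 0, 0, 0, 0, 0, -90, 1, 0, 0, 0, 0, 0, -110, 1, 0, 0, 0, 0, 0, -130, 1, 0, 0, 0, 0, 0, -145, 1, 0, 0, 0, 0, 0, -152, 1, 0, 0, 0, 0, 0, -152, 1, 0, 0, 0, 0, 0, -152, 1]'

```text
time: 14.6
tool_pos: [0.5029, -0.3674, 0.1931]
ee_rot: [-3.14, -0.001, 1.443]
wrist_force: [-0.3, 0.1, -0.5]
width: 0.0261
finger_force: 30.0
```

```bash
python3 - <<'E'
from h import *
go(.574,-.025,.195,78.4)
s=snap('side','side5')
b=cv2.imread('pics/side5.png'); cv2.imwrite('pics/crop5.png',cv2.resize(b[184:344,320:480],(600,600),interpolation=cv2.INTER_CUBIC))
E
```

```text
row [-0.06 -0.04  4.3 ] [348.7  27.   -1.6]
```

View pics/crop5.png

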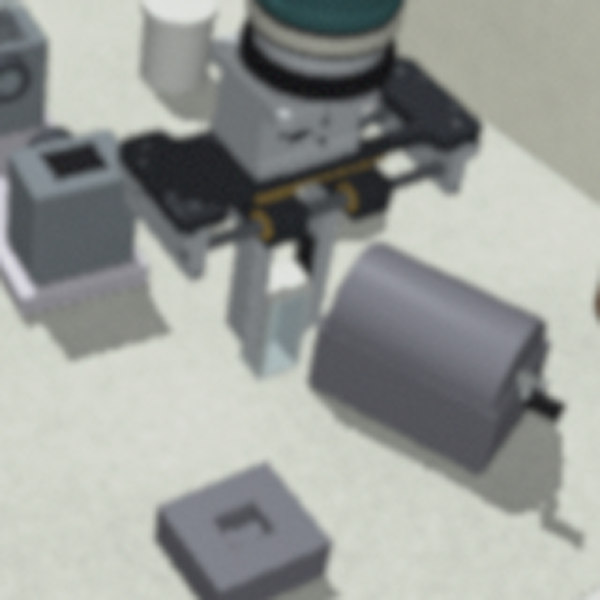

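The view shows the cell hanging upright between the fingers at (270,320), with the stand's recess empty. Next I carry it above the gap.

Request:
arm_command --targets '[0, 0, 0, 10, 1, 0, 1, 0, 0, 0.5, 30, 2, 0, 1, 0, 0, 0.8, 55, 4, 0, 1, 0, 0, 1.2, 85, 7, 0, 1, 0, 0, 1.6, 115, 9, 0, 1, 0, 0, 2, 145, 11, 0, 1, 0, 0, 2.4, 175, 14, 0, 1, 0, 0, 2.8, 205, 16, 0, 1, 0, 0, 3.1, 235, 18, 0, 1, 0, 0, 3.4, 265, 21, 0, 1, 0, 0, 3.7, 292, 23, 0, 1, 0, 0, 4, 315, 24, 0, 1, 0, 0, 4.2, 333, 26, 0, 1, 0, 0, 4.3, 344, 27, 0, 1, 0, 0, 4.3, 349, 27, 0, 1, 0, 0, 4.3, 349, 27, 0, 1, 0, 0, 4.3, 349, 27, 0, 1, 0, 0, 4.3, 349, 27, 0, 1]'

```text
time: 16.45
tool_pos: [0.5742, -0.0257, 0.194]
ee_rot: [3.142, 0.0, 1.367]
wrist_force: [0.6, -0.3, -1.1]
width: 0.0258
finger_force: 30.0
```

```bash
python3 - <<'E'
from h import *
go(.574,-.025,.125,78.4);go(.574,-.025,.075,78.4)
# refine meter axis from the two heads (first pictures)
for n,b in(('top0',(285,395,170,240)),('side0',(290,365,175,270))):
    P=cloud(load(n));q=P[b[2]:b[3],b[0]:b[1]].reshape(-1,3);q=q[(q[:,2]>.1)&(q[:,2]<.109)]
    a=np.radians(78.4);t=(q[:,:2]-[.574,-.025])@[np.cos(a),np.sin(a)]
    for sg in(1,-1): 
        h=q[t*sg>0][:,:2];print(n,sg,cv2.minAreaRect((h*1000).astype(np.float32)))
E
```

```text
row [ 0.    0.01 -0.07] [ 0.7 -0.4 69. ]
row [ 0.    0.01 -0.07] [  0.7  -0.4 119. ]
top0 1 ((589.1550903320312, 48.85543441772461), (69.40571594238281, 80.21106719970703), 78.2764892578125)
top0 -1 ((558.7716674804688, -98.56680297851562), (69.30028533935547, 79.96084594726562), 78.53825378417969)
side0 1 ((590.3720092773438, 48.56160354614258), (75.89615631103516, 81.95879364013672), 79.96015167236328)
side0 -1 ((559.2178955078125, -97.48507690429688), (76.2175521850586, 80.48190307617188), 79.9492416381836)
```

Request:
arm_command --targets '[0, 0, 0, 0.8, 0, 5, 1, 0, 0, 0, 0.8, 0, 15, 1, 0, 0, 0, 0.8, 0, 28, 1, 0, 0, 0, 0.8, 0, 42, 1, 0, 0, 0, 0.8, 0, 56, 1, 0, 0, 0, 0.8, 0, 70, 1, 0, 0, 0, 0.8, 0, 84, 1, 0, 0, 0, 0.8, 0, 98, 1, 0, 0, 0, 0.8, 0, 109, 1, 0, 0, 0, 0.8, 0, 116, 1, 0, 0, 0, 0.8, 0, 119, 1, 0, 0, 0, 0.8, 0, 119, 1, 0, 0, 0, 0.8, 0, 119, 1, 0, 0, 0, 0.8, 0, 119, 1]'

```text
time: 17.85
tool_pos: [0.5751, -0.0242, 0.0759]
ee_rot: [3.14, -0.0, 1.368]
wrist_force: [0.7, -1.1, -0.8]
width: 0.0258
finger_force: 30.0
```

```bash
python3 - <<'E'
from h import *
go(.5742,-.0248,.075,78.3); o=robot.get_obs(); print(o['tool_pos'],o['ee_rot'],o['wrist_force'],o['width'])
s=snap('side','side6')
b=cv2.imread('pics/side6.png'); cv2.imwrite('pics/crop6.png',cv2.resize(b[150:280,260:400],(800,600) if 0 else (640,594),interpolation=cv2.INTER_CUBIC))
E
```

```text
row [ 0.1  -0.01  0.1 ] [-0.8 -0.7  0.9]
[ 0.57508972 -0.02417939  0.0758724 ] [ 3.13988400e+00 -2.34619638e-04  1.36827069e+00] [ 0.66743232 -1.07544389 -0.78376755] 0.02583835848781921
```

View pics/crop6.png

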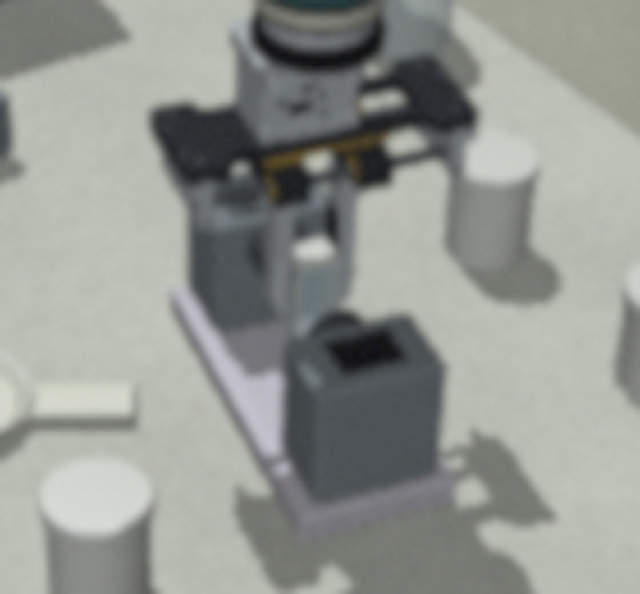

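The view shows the cell at (315,290) between the two heads, clear of both tubes. I'll check its top piece in the range data.

```bash
python3 - <<'E'
from h import *
s=load('side6');P=cloud(s);c=s['color'].astype(int)
m=np.zeros((400,640),bool);m[198:225,318:340]=True
m&=(np.hypot(P[...,0]-.5745,P[...,1]+.0248)<.025)&(P[...,2]>.105)&(P[...,2]<.13)
m&=(c.min(2)>150)
q=P[m];print(m.sum(),np.percentile(q,[5,50,95],axis=0).round(4).tolist(),cv2.minAreaRect((q[:,:2]*1000).astype(np.float32)))
vv,uu=np.nonzero(m);print(plane(s,np.c_[uu,vv],.117).mean(0))
E
```

```text
35 [[0.5672, -0.034, 0.1164], [0.5769, -0.0263, 0.1195], [0.5856, -0.0169, 0.1213]] ((576.1901245117188, -25.730220794677734), (20.160598754882812, 20.71013069152832), 79.86783599853516)
[ 0.57869475 -0.02313601  0.117     ]
```

Request:
arm_command --targets '[0, 0, 0, -0.7, -0.7, 1, 1, 0, 0, 0, -0.7, -0.7, 1, 1, 0, 0, 0, -0.7, -0.7, 1, 1, 0, 0, 0, -0.7, -0.7, 1, 1, 0, 0, 0, -0.7, -0.7, 1, 1, 0, 0, 0, -0.7, -0.7, 1, 1, 0, 0, 0, -0.7, -0.7, 1, 1, 0, 0, 0, -0.7, -0.7, 1, 1]'

```text
time: 18.7
tool_pos: [0.5737, -0.0246, 0.074]
ee_rot: [-3.142, -0.0, 1.368]
wrist_force: [0.8, 1.5, -1.4]
width: 0.0261
finger_force: 30.0
```

Request:
arm_command --targets '[0, 0, 0, 0, 0, 0, 1, 0, 0, 0, 0, 0, 0, 1, 0, 0, 0, 0, 0, 0, 1]'

```text
time: 19.0
tool_pos: [0.5737, -0.0247, 0.074]
ee_rot: [3.141, -0.0, 1.368]
wrist_force: [0.4, -0.2, -1.0]
width: 0.0256
finger_force: 30.0
```

```bash
python3 - <<'E'
from h import *
for i in range(4):
    o=robot.get_obs();print(o['tool_pos'].round(4),np.abs(o['qvel']).max().round(4));robot.snapshot('side')
E
```

```text
[ 0.5737 -0.0247  0.074 ] 0.0013
[ 0.5737 -0.0246  0.074 ] 0.0015
[ 0.5737 -0.0247  0.074 ] 0.002
[ 0.5737 -0.0247  0.074 ] 0.0011
```

Request:
arm_command --targets '[0, 0, 0, 0, 0.4, -0.7, 1, 0, 0, 0, 0, 0.4, -0.7, 1, 0, 0, 0, 0, 0.4, -0.7, 1, 0, 0, 0, 0, 0.4, -0.7, 1, 0, 0, 0, 0, 0.4, -0.7, 1, 0, 0, 0, 0, 0.4, -0.7, 1]'

```text
time: 19.8
tool_pos: [0.574, -0.0247, 0.0747]
ee_rot: [-3.142, -0.0, 1.368]
wrist_force: [-1.0, -0.1, -0.7]
width: 0.026
finger_force: 30.0
```

```bash
python3 -c "
from bench import robot
print(robot.close_job())"
```

```text
the job is handed in; nothing more can be done
None
```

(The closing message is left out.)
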